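# Hold the mirror ready above its battens

### The job

Finish setting up the eye-shaped mirror frame: first lay the loose dark batten down flat (do not drop it) on its white-outlined place on the card backing, parallel to the batten already glued there, and let go of it. Then take the mirror by its orange lifter grip, carry it over the caddy of glue sticks without knocking into anything, and stop with it level, centred and lined up lengthwise about one centimetre above the two battens, never touching them or the backing. Finish while still holding it there: do not put it down or let go.

Things in the scene. Friction and masses are not known exactly. Their poses are not given: they have to be found in the camera images.
- backing: Eye-shaped brown card plaque fixed to the table: 300 long (its x, pointed ends), 180 wide (y), 8 thick. Origin: centre of its underside, at table height. A dark batten 140 x 20 x 12 is glued on top, lying along x, centred 36 towards +y of the middle; the outlined free place is 36 towards -y. The facing sides of the two battens end up 52 apart.
- batten_place (a point): Centre of the white-outlined free place on the backing's top face (8 above the table); the outline is 140 x 20, its long side along the backing's x. Axes as the backing's.
- mirror_seat (a point): Point over the middle of the backing, level with the tops of the battens (20 above the table): the mirror's underside centre belongs straight above it. Axes as the backing's; the mirror's length goes along its x, either way round.
- batten: Loose dark wooden batten, 140 (x) x 20 (y) x 12 (z), about 30 g, lying flat on the table. Origin: centre of its underside. Either end may go either way.
- mirror: Oval mirror with straight long sides, 200 (x) x 110 (y) x 5, face up on the table, about 0.33 kg, balanced. Origin: centre of its underside. On its middle a fixed suction lifter: black cup 54 across up to 17 above the underside, stem 16 across, then an orange grip bar 70 long (x), 18 wide (y), from 31 to 61 above the underside; pinch it across its width from above.
- caddy: Loose beige caddy of glue sticks and pens standing between mirror and backing, 340 long (x) x 90 wide (y), walls 80 high, the highest stick 121 above the table, about 0.7 kg. Origin: centre of its underside. To be carried over, not moved.
- glue_gun: Grey glue gun lying on its side, about 200 x 140 x 42; bystander. Origin: on the table, under its barrel.
- straightedge: Aluminium straightedge 360 long (y), 50 wide (x), 4 thick, black bail handle up to 43 high; bystander. Origin: centre of its underside.
- knife: Yellow utility knife lying flat, 175 x 24 x 18; bystander. Origin: under its handle.
- phone: Black phone lying flat, 74 x 150 x 8; bystander. Origin: centre of its underside.
- tape: Roll of tan tape lying flat, 90 across, 25 high; bystander. Origin: centre of its underside.
- brush_pot: Blue pot with brushes, 80 across, 200 high overall; bystander. Origin: centre of its underside.
Things that resemble listed ones, but are neither listed nor needed, are in the scene too. There is more than one size of the mirror; the one meant has the size given above. Of the things like the batten, leave any that is green; of the rest the larger one is meant.

How it is judged:
By the outcome, as a careful person would: the job done as asked, in the order asked, and still so for the second after the job is handed in, while the arm keeps its last pose, push and grip.
It also fails if it takes over 61 s, if anything falls off the work surface, if the arm or the gripper's body presses on something with over 40 N, if the wrist force passes 120 N, or if a joint passes its speed limit or range.

### The arm

A 7-joint arm with a two-finger parallel gripper is mounted at the origin on the work surface. World frame = base frame: x ahead of the robot, y to its left, z up, the work surface at z = 0. Lengths are in m, angles in rad, forces in N, time in s.
With the tool pointing down it reaches from about 0.4 to 0.85 m from the base axis. Payload 6.9 kg.
Tool frame: the origin (TCP) lies on the centre line of the jaws, within the pads' length; the fingertips stand 25 mm ahead of it and the grasp point (between the pads) lies 6 mm ahead of it (arm.tip_reach is the distance from the TCP to the fingertips, in m); z points along the fingers, y is the line along which they close (so a half turn about z gives the same grasp; the last joint's range is limited). The gripper opens to 85 mm and grips with 20 to 120 N. Pads are 22 mm wide; open, the fingers measure 114 mm over their backs; the gripper's body (76 mm by 85 mm) begins 54 mm behind the grasp point. The pads swing forward as they close: fully open they stand 13 mm farther back than shut.
Start: joints at [-1.067, 0.507, -0.238, 1.5, 0.126, 1.149, -0.155], TCP at [0.242, 0.576, 0.256] pointing down, gripper open.
Joint ranges: [-3.08, 3.08], [-0.24, 2.05], [-1.43, 1.35], [0, 2.5], [-1.52, 4.66], [0.17, 1.96], [-2.89, 2.89]. Speed limits (rad/s): [2.39, 2.39, 3.14, 3.14, 3.14, 3.14, 3.14].

### API

Orientations are given as a unit quaternion [x, y, z, w].
In Python, from rig import arm gives the robot as it stands.
- The arm moves only by the tool carry_out, never from a script. Its argument "series" is a list of rows, each an object of numbers: "hand": the opening, from 0 (shut) to 1 (fully open); "x", "y", "z": the shift along the tool's x, y, z in units of 40 mm (1.0 is 40 mm); "rx", "ry", "rz": the turn, a rotation vector about the tool's x, y, z in units of 5 degrees (1.0 is 5 degrees). In form: [{"hand": .., "x": .., "y": .., "z": .., "rx": .., "ry": .., "rz": ..}, ...]. A call has 1 to 8 rows; each row is the pose to reach, as a shift and turn from the pose commanded when the call began, along the tool's axes at that moment; what a row does not reach only later rows make up. A row lasts 1/12 s, in which the tool goes at most 41.7 mm and 7.16 degrees, less where a joint would pass 70% of its speed; a pose out of reach is approached as far as the arm can. A call with a gripper value outside its range is refused whole. The fingers move at their own pace and stop on an object; "squeeze" is the grip in N (left out, the last holds). Time passes only in rows, so rows that repeat a pose let the fingers close. It gives the time, the measured TCP pose, the force, the opening and the grip force at its end, in the units of the state.
- arm.state(): the state, without advancing time (a new reading comes with each control period).
- arm.get_image(name): name is "scene" or "top"; returns (picture, depth): 420x560x3 uint8, red, green, blue; 420x560 float32, m along the optical axis (not along the pixel's ray), 0 where there is no reading.
- arm.camera_model(name): a dict with "fx", "fy", "cx", "cy" (pixels), "dist_coeffs" ([k1, k2, p1, p2, k3] as OpenCV has them; the pictures are not rectified), "pose" (4x4, takes a point from camera to world coordinates). Camera axes: x right, y down, z forward; pixel columns grow to the right and rows downward; lengths in m; the calibration is good to about 2 mm. A picture is of the moment at which its call begins. camera_model takes no time and is no camera call.
- arm.hand_in(): hands the job in; it is judged then, once.
Trained networks look in the newest picture that a camera, given by its name, has taken for a name from the list of things; names that differ only in an ending like _2 or _b are one class to them, and where a whole thing is asked for, a point or a joint stands for the part that bears it (a point fixed in the world has none). Each returns a list of dicts, best first, with "p" (0 to 1); they miss things now and then, are a little off and sometimes report something else, mostly with a low value. They report only what shows in the picture. A call takes as long as a camera call. They do not tell look-alikes from the thing itself.
- arm.trace(camera, label): "mask" (420x560 bool, what is visible of it) and "rect" ([left, top, right, bottom] in pixels, round what is visible of it).
The state is a dict: "clock": time; "joint_pos": joint angles; "qd": joint speeds; "effort": joint torques, N m; "tcp_pos": TCP position; "eef_rot": TCP orientation; "wrist_force": force on the tool from outside, world axes, zero at the start; "ft_torque": the same for the moment, N m; "width": finger opening in m; "gripper_force": force on a finger pad.
Only numpy, scipy, OpenCV 4.12 (cv2) and the standard library are available. Lean on these libraries where they do the work, as an engineer would, in place of code of your own. Each camera call takes 0.05 s, during which the arm holds its last target. There are 200 camera calls.

## Working session

There is one attempt and no reset: what is moved stays moved. The work goes in short steps, Python scripts to look and compute and a tool call to move; the robot and the scene stay as the last step left them, time stands still between calls to the robot, and variables do not carry over. Pictures are saved under pics/ and viewed, at most 10 in all, crops included, and the job is handed in when it is done.

Besides the shell and the picture viewer there is one more tool, called after "Call:" by a JSON object that holds its "fn" and its "kwargs", one argument or row to a line. carry_out: Moves the arm, as the interface text tells. Its arguments: {"type":"object","properties":{"series":{"type":"array"},"squeeze":{"type":"number"}},"required":["series"]}

```bash
mkdir -p pics
cat > h.py <<'E'
import numpy as np, cv2
from rig import arm
from scipy.spatial.transform import Rotation as R
def save(c,n):
    im,d=arm.get_image(c); cv2.imwrite(f'pics/{n}.png',im[:,:,::-1]); return im,d
def cloud(c,d,mask):
    m=arm.camera_model(c); v,u=np.nonzero(mask&(d>0)); z=d[v,u]
    K=np.array([[m['fx'],0,m['cx']],[0,m['fy'],m['cy']],[0,0,1.]])
    p=cv2.undistortPoints(np.stack([u,v],1).astype(float)[:,None],K,np.array(m['dist_coeffs']))[:,0]
    P=np.c_[p*z[:,None],z]; T=np.array(m['pose']); return P@T[:3,:3].T+T[:3,3],np.stack([u,v],1)
def rect(P):
    r=cv2.minAreaRect((P[:,:2]*1000).astype(np.float32)); c=cv2.boxPoints(r); a,b=c[1]-c[0],c[2]-c[1]
    if np.hypot(*a)<np.hypot(*b): a,b=b,a
    return np.array(r[0])/1000,np.hypot(*a),np.hypot(*b),np.degrees(np.arctan2(a[1],a[0]))
E
python3 - <<'E'
from h import *
np.set_printoptions(precision=3,suppress=True)
ims={c:save(c,c+'0') for c in('top','scene')}
cv2.imwrite('pics/both0.png',np.hstack([cv2.resize(ims[c][0],(400,300)) for c in ims])[:,:,::-1])
print(arm.state()); print(np.array(arm.camera_model('top')['pose']),np.array(arm.camera_model('scene')['pose']))
im,d=ims['top']
for l in ['backing','batten','mirror','caddy','glue_gun','straightedge','knife','phone','tape','brush_pot']:
  for t in arm.trace('top',l):
    P,uv=cloud('top',d,t['mask'])
    if len(P)>5: c,a,b,th=rect(P); print(l,round(t['p'],2),t['rect'],c,round(a),round(b),round(th,1),'z',np.percentile(P[:,2],[5,50,95,100]))
E
```

```text
{'clock': 0.1, 'joint_pos': array([-1.068,  0.508, -0.238,  1.501,  0.126,  1.149, -0.155]), 'qd': array([-0.003, -0.002,  0.002, -0.001, -0.002,  0.   , -0.001]), 'effort': array([ -0.004, -62.184,  -2.194, -25.021,   0.013,   0.008,   0.   ]), 'tcp_pos': array([0.242, 0.576, 0.256]), 'eef_rot': array([ 0.198,  0.98 , -0.001, -0.   ]), 'wrist_force': array([ 1.112,  0.124, -0.175]), 'ft_torque': array([-0.011, -0.081,  0.022]), 'gripper_force': 0.0, 'width': 0.08542400961657297}
[[ 0.025 -0.986  0.166  0.299]
 [-1.    -0.022  0.015 -0.039]
 [-0.011 -0.166 -0.986  1.137]
 [ 0.     0.     0.     1.   ]] [[ 0.886  0.284 -0.366  0.991]
 [ 0.463 -0.571  0.678 -0.958]
 [-0.017 -0.77  -0.637  0.939]
 [ 0.     0.     0.     1.   ]]
backing 0.84 [305.5, 141.7, 371.1, 244.4] [ 0.551 -0.199] 234 212 -47.3 z [0.004 0.008 0.019 0.025]
batten 0.94 [412.0, 186.7, 431.2, 231.8] [ 0.504 -0.443] 140 28 19.0 z [0.001 0.011 0.015 0.018]
batten 0.61 [356.7, 321.5, 406.4, 333.7] [ 0.168 -0.32 ] 137 22 80.2 z [0.008 0.012 0.015 0.018]
batten 0.46 [371.9, 233.9, 397.3, 258.6] [ 0.394 -0.329] 95 14 -37.0 z 
[... 391 characters left out ...]
7 0.034 0.043 0.047]
glue_gun 0.61 [390.6, 127.6, 437.4, 163.6] [ 0.687 -0.419] 171 25 -51.1 z [0.007 0.014 0.019 0.02 ]
straightedge 0.89 [263.1, 102.9, 381.8, 123.5] [ 0.779 -0.147] 360 56 88.7 z [0.001 0.005 0.042 0.047]
knife 0.8 [390.7, 128.2, 437.3, 164.6] [ 0.686 -0.419] 171 23 -52.1 z [0.007 0.014 0.019 0.02 ]
knife 0.57 [121.3, 168.9, 173.4, 235.8] [0.504 0.349] 207 115 18.3 z [0.001 0.005 0.059 0.069]
phone 0.71 [66.7, 159.0, 119.2, 188.2] [0.579 0.522] 150 74 -79.7 z [0.004 0.008 0.011 0.015]
tape 0.67 [446.1, 174.7, 483.0, 207.5] [ 0.553 -0.562] 100 91 66.5 z [0.    0.023 0.028 0.031]
brush_pot 0.82 [199.3, 76.4, 231.7, 122.9] [0.806 0.173] 140 88 23.7 z [0.002 0.069 0.176 0.205]
```

View pics/top0.png

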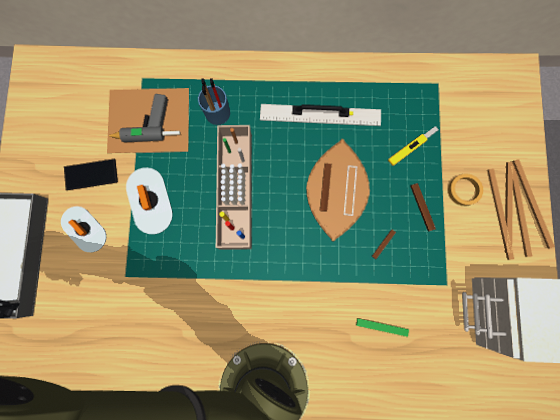

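View pics/scene0.png

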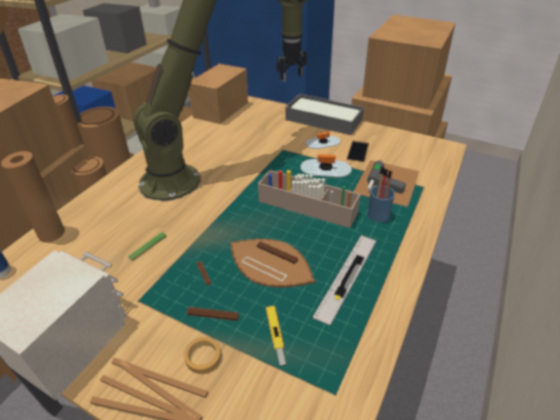

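The top view shows the backing at (338,190), with the glued batten at (326,187) and the outline at (350,190). The loose batten is at (422,207), with a short look-alike at (383,244) and a green one at (382,327). The large mirror is at (149,200) and the small one at (83,229). Next I'll make orthophotos to get accurate poses.

```bash
cat >> h.py <<'E'
def ortho(c,im,cx,cy,z,half=0.1,s=2000):
    n=int(2*half*s); r,q=np.mgrid[0:n,0:n]; X=cx+half-r/s; Y=cy+half-q/s   # up=+x, left=+y
    m=arm.camera_model(c); T=np.linalg.inv(np.array(m['pose'])); K=np.array([[m['fx'],0,m['cx']],[0,m['fy'],m['cy']],[0,0,1.]])
    p,_=cv2.projectPoints(np.stack([X,Y,0*X+z],-1).reshape(-1,3).astype(float),cv2.Rodrigues(T[:3,:3])[0],T[:3,3],K,np.array(m['dist_coeffs']))
    p=p.reshape(n,n,2).astype(np.float32); return cv2.remap(im,p[...,0],p[...,1],cv2.INTER_CUBIC)
def blobs(mask,cx,cy,half=0.1,s=2000,amin=500):
    cs,_=cv2.findContours(mask.astype(np.uint8),cv2.RETR_EXTERNAL,cv2.CHAIN_APPROX_NONE); out=[]
    for k in cs:
        if cv2.contourArea(k)<amin: continue
        k=k[:,0].astype(float); W=np.c_[cx+half-k[:,1]/s,cy+half-k[:,0]/s]; out.append(rect(W))
    return out
E
python3 - <<'E'
from h import *
np.set_printoptions(precision=4,suppress=True)
tiles=[]
for c in('top','scene'):
  im=cv2.imread(f'pics/{c}0.png')[:,:,::-1].copy()
  for nm,cx,cy,z in[('loose',.504,-.443,.012),('glued',.551,-.199,.020),('outline',.551,-.199,.008),('grip',.506,.346,.061)]:
    o=ortho(c,im,cx,cy,z).astype(int); r,g,b=o[...,0],o[...,1],o[...,2]
    if nm in('loose','glued'): mk=(r<130)&(r>g+10)&(g<75)
    elif nm=='outline': mk=(b>150)
    else: mk=(r>170)&(b<90)
    for t in blobs(mk,cx,cy): print(c,nm,t[0],[round(float(v),1) for v in t[1:]])
    w=o.astype(np.uint8)[:,:,::-1].copy(); cs,_=cv2.findContours(mk.astype(np.uint8),cv2.RETR_EXTERNAL,cv2.CHAIN_APPROX_NONE); cv2.drawContours(w,cs,-1,(255,0,255),1)
    tiles.append(cv2.resize(w,(200,200)))
cv2.imwrite('pics/ortho.png',np.vstack([np.hstack(tiles[:4]),np.hstack(tiles[4:])]))
E
```

```text
top loose [ 0.4215 -0.3467] [27.8, 12.9, -35.3]
top loose [ 0.5028 -0.4392] [138.3, 22.7, 19.2]
top loose [ 0.5461 -0.5239] [72.2, 21.8, 13.8]
top glued [ 0.5524 -0.1623] [138.7, 19.6, -5.1]
top outline [ 0.5475 -0.2351] [148.4, 28.6, -5.2]
top grip [0.5041 0.3457] [68.7, 17.3, 19.2]
scene loose [ 0.4223 -0.3495] [36.0, 12.2, -33.1]
scene loose [ 0.5051 -0.4412] [139.0, 22.7, 19.3]
scene glued [ 0.5575 -0.1674] [139.4, 23.6, -5.0]
scene grip [0.5071 0.3451] [71.7, 31.7, 15.4]
```

View pics/ortho.png

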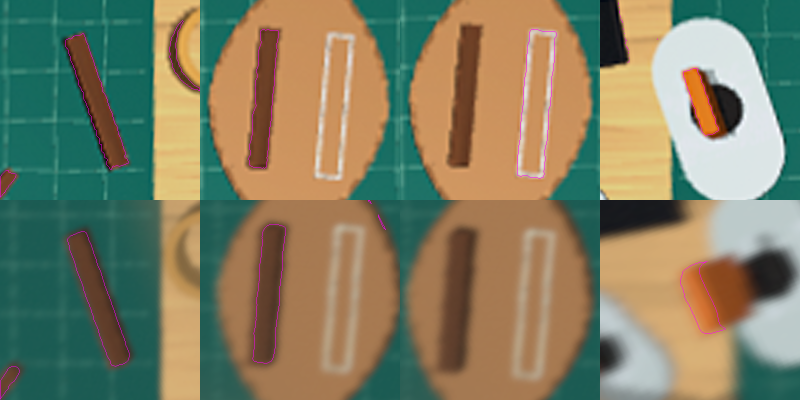

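The orthophotos agree to 2–3 mm between cameras. The sharp top view shows clean outlines: loose batten at 19.2°, backing at −5.1°, and a 73 mm spacing that matches the 72 mm given. Now the mirror outline and the first moves.

```bash
cat >> h.py <<'E'
def yaw(q): y=R.from_quat(q).as_matrix()[:,1]; return np.degrees(np.arctan2(y[1],y[0]))
def plan(wps,p=None,q=None):
    s=arm.state(); p=s['tcp_pos'] if p is None else np.array(p); q=s['eef_rot'] if q is None else q
    for w in wps:
        M=R.from_quat(q); a=np.radians(w[3]); y=np.array([np.cos(a),np.sin(a),0]); z=np.array([0,0,-1.]); G=R.from_matrix(np.c_[np.cross(y,z),y,z])
        d=np.round(M.inv().apply(np.array(w[:3])-p)/.04,2); r=np.round(np.degrees((M.inv()*G).as_rotvec())/5,2)
        print('to',w,'xyz',d,'r',r,'dist rows',round(np.linalg.norm(d)*40/41.7,1),'rot rows',round(np.linalg.norm(r)*5/7.16,1))
        p=p+M.apply(d*.04); q=(M*R.from_rotvec(np.radians(r*5))).as_quat()
E
python3 - <<'E'
from h import *
np.set_printoptions(precision=4,suppress=True)
im=cv2.imread('pics/top0.png')[:,:,::-1].copy()
o=ortho('top',im,.506,.346,.005,.13).astype(int)
for t in blobs((o.min(2)>165),.506,.346,.13,amin=5000): print('mirror',t)
print(arm.tip_reach,yaw(arm.state()['eef_rot']))
plan([(.42,.29,.256,67.2),(.46,-.02,.256,67.2),(.48,-.3,.256,90),(.5035,-.440,.13,109.2)])
E
```

```text
mirror (array([0.505 , 0.3474]), np.float32(199.30376), np.float32(110.745895), np.float32(19.440025))
0.025 67.20768269431811
to (0.42, 0.29, 0.256, 67.2) xyz [-6.87 -4.87  0.01] r [-0. -0.  0.] dist rows 8.1 rot rows 0.0
to (0.46, -0.02, 0.256, 67.2) xyz [-3.93 -6.76 -0.  ] r [-0. -0.  0.] dist rows 7.5 rot rows 0.0
to (0.48, -0.3, 0.256, 90) xyz [-3.17 -6.26 -0.  ] r [-0.   -0.   -4.56] dist rows 6.7 rot rows 3.2
to (0.5035, -0.44, 0.13, 109.2) xyz [-0.59 -3.5   3.15] r [-0.   -0.   -3.84] dist rows 4.6 rot rows 2.7
```

Call:
{"fn": "carry_out", "kwargs": {
  "series": [
    {"hand":1,"x":-6.7,"y":-4.75,"z":0},
    {"hand":1,"x":-6.7,"y":-4.75,"z":0},
    {"hand":1,"x":-6.7,"y":-4.75,"z":0},
    {"hand":1,"x":-6.7,"y":-4.75,"z":0},
    {"hand":1,"x":-6.7,"y":-4.75,"z":0},
    {"hand":1,"x":-6.7,"y":-4.75,"z":0},
    {"hand":1,"x":-6.7,"y":-4.75,"z":0},
    {"hand":1,"x":-6.7,"y":-4.75,"z":0}
  ]
}}

```text
invalid input
```

Call:
{"fn": "carry_out", "kwargs": {
  "series": [
    {"hand":1,"x":-3.93,"y":-6.76,"z":0},
    {"hand":1,"x":-3.93,"y":-6.76,"z":0},
    {"hand":1,"x":-3.93,"y":-6.76,"z":0},
    {"hand":1,"x":-3.93,"y":-6.76,"z":0},
    {"hand":1,"x":-3.93,"y":-6.76,"z":0},
    {"hand":1,"x":-3.93,"y":-6.76,"z":0},
    {"hand":1,"x":-3.93,"y":-6.76,"z":0},
    {"hand":1,"x":-3.93,"y":-6.76,"z":0}
  ]
}}

```text
invalid input
```

Call:
{"fn": "carry_out", "kwargs": {
  "series": [
    {"hand":1,"x":-3.17,"y":-6.26,"z":0,"rz":-4.56},
    {"hand":1,"x":-3.17,"y":-6.26,"z":0,"rz":-4.56},
    {"hand":1,"x":-3.17,"y":-6.26,"z":0,"rz":-4.56},
    {"hand":1,"x":-3.17,"y":-6.26,"z":0,"rz":-4.56},
    {"hand":1,"x":-3.17,"y":-6.26,"z":0,"rz":-4.56},
    {"hand":1,"x":-3.17,"y":-6.26,"z":0,"rz":-4.56},
    {"hand":1,"x":-3.17,"y":-6.26,"z":0,"rz":-4.56},
    {"hand":1,"x":-3.17,"y":-6.26,"z":0,"rz":-4.56}
  ]
}}

```text
invalid input
```

Run:
```python
from h import *
print(arm.state()); plan([(.5035,-.440,.09,109.2),(.5035,-.440,.029,109.2)])
```

```text
{'clock': 0.6, 'joint_pos': array([-1.06751445,  0.50747898, -0.23760848,  1.50022503,  0.12568305,
        1.14889533, -0.1547987 ]), 'qd': array([-9.51898992e-04, -1.68612392e-03,  1.42958212e-04, -1.20523479e-03,
       -7.14461534e-04, -1.34947509e-03, -5.65486797e-05]), 'effort': array([ 1.08297856e-03, -6.20036387e+01, -2.18303494e+00, -2.49862468e+01,
        1.39730665e-02,  2.52741469e-03,  2.06975301e-05]), 'tcp_pos': array([0.24211509, 0.57617514, 0.25627966]), 'eef_rot': array([ 1.97591619e-01,  9.80284424e-01, -1.25036486e-05, -1.52971688e-05]), 'wrist_force': array([0.39776266, 0.03134464, 0.53599191]), 'ft_torque': array([-0.03041344,  0.02016177, -0.00403001]), 'gripper_force': 0.0, 'width': 0.08565066141321592}
to (0.5035, -0.44, 0.09, 109.2) xyz [-15.87 -20.89   4.16] r [-0.  -0.  -8.4] dist rows 25.5 rot rows 5.9
to (0.5035, -0.44, 0.029, 109.2) xyz [0.   0.   1.52] r [-0. -0.  0.] dist rows 1.5 rot rows 0.0
```

The moves were refused, most likely because every key has to be present in each row.

Call:
{"fn": "carry_out", "kwargs": {
  "series": [
    {"hand":1,"x":-0.9,"y":-0.6,"z":0,"rx":0,"ry":0,"rz":0},
    {"hand":1,"x":-1.7,"y":-1.2,"z":0,"rx":0,"ry":0,"rz":0},
    {"hand":1,"x":-2.5,"y":-1.8,"z":0,"rx":0,"ry":0,"rz":0},
    {"hand":1,"x":-3.3,"y":-2.4,"z":0,"rx":0,"ry":0,"rz":0},
    {"hand":1,"x":-4.1,"y":-3.0,"z":0,"rx":0,"ry":0,"rz":0},
    {"hand":1,"x":-4.9,"y":-3.6,"z":0,"rx":0,"ry":0,"rz":0},
    {"hand":1,"x":-5.7,"y":-4.2,"z":0,"rx":0,"ry":0,"rz":0},
    {"hand":1,"x":-6.5,"y":-4.8,"z":0,"rx":0,"ry":0,"rz":0}
  ]
}}

```text
clock: 1.27
tcp_pos: [0.4081, 0.2967, 0.2566]
eef_rot: [0.198, 0.98, 0.0, 0.0]
wrist_force: [1.1, -0.1, -1.0]
width: 0.0854
gripper_force: 0.0
```

Call:
{"fn": "carry_out", "kwargs": {
  "series": [
    {"hand":1,"x":-4.3,"y":-6.8,"z":0,"rx":0,"ry":0,"rz":0},
    {"hand":1,"x":-4.3,"y":-6.8,"z":0,"rx":0,"ry":0,"rz":0},
    {"hand":1,"x":-4.3,"y":-6.8,"z":0,"rx":0,"ry":0,"rz":0},
    {"hand":1,"x":-4.3,"y":-6.8,"z":0,"rx":0,"ry":0,"rz":0},
    {"hand":1,"x":-4.3,"y":-6.8,"z":0,"rx":0,"ry":0,"rz":0},
    {"hand":1,"x":-4.3,"y":-6.8,"z":0,"rx":0,"ry":0,"rz":0},
    {"hand":1,"x":-4.3,"y":-6.8,"z":0,"rx":0,"ry":0,"rz":0},
    {"hand":1,"x":-4.3,"y":-6.8,"z":0,"rx":0,"ry":0,"rz":0}
  ]
}}

```text
clock: 1.93
tcp_pos: [0.4607, -0.0229, 0.2567]
eef_rot: [0.199, 0.98, -0.0, 0.001]
wrist_force: [0.6, 0.9, 0.5]
width: 0.0852
gripper_force: 0.0
```

Call:
{"fn": "carry_out", "kwargs": {
  "series": [
    {"hand":1,"x":-3.17,"y":-6.26,"z":0,"rx":0,"ry":0,"rz":-4.56},
    {"hand":1,"x":-3.17,"y":-6.26,"z":0,"rx":0,"ry":0,"rz":-4.56},
    {"hand":1,"x":-3.17,"y":-6.26,"z":0,"rx":0,"ry":0,"rz":-4.56},
    {"hand":1,"x":-3.17,"y":-6.26,"z":0,"rx":0,"ry":0,"rz":-4.56},
    {"hand":1,"x":-3.17,"y":-6.26,"z":0,"rx":0,"ry":0,"rz":-4.56},
    {"hand":1,"x":-3.17,"y":-6.26,"z":0,"rx":0,"ry":0,"rz":-4.56},
    {"hand":1,"x":-3.17,"y":-6.26,"z":0,"rx":0,"ry":0,"rz":-4.56},
    {"hand":1,"x":-3.17,"y":-6.26,"z":0,"rx":0,"ry":0,"rz":-4.56}
  ]
}}

```text
clock: 2.6
tcp_pos: [0.4788, -0.3078, 0.2561]
eef_rot: [0.004, 1.0, -0.003, -0.0]
wrist_force: [0.7, -0.6, 0.1]
width: 0.0852
gripper_force: 0.0
```

Run:
```python
from h import *
s=arm.state();print(s['tcp_pos'],yaw(s['eef_rot']),s['joint_pos']); plan([(.5035,-.440,.09,109.2),(.5035,-.440,.029,109.2)])
```

```text
[ 0.47880039 -0.30776315  0.25609778] 89.48977042257702 [ 0.53046064  0.41387957 -0.00725885  1.65569235  0.00860264  1.06994298
  2.08158481]
to (0.5035, -0.44, 0.09, 109.2) xyz [-0.65 -3.28  4.17] r [-0.06 -0.02 -3.94] dist rows 5.1 rot rows 2.8
to (0.5035, -0.44, 0.029, 109.2) xyz [0.   0.   1.52] r [ 0.    0.01 -0.  ] dist rows 1.5 rot rows 0.0
```

Call:
{"fn": "carry_out", "kwargs": {
  "series": [
    {"hand":0.6,"x":-0.65,"y":-3.3,"z":4.1,"rx":0,"ry":0,"rz":-3.9},
    {"hand":0.6,"x":-0.65,"y":-3.3,"z":4.1,"rx":0,"ry":0,"rz":-3.9},
    {"hand":0.6,"x":-0.65,"y":-3.3,"z":4.1,"rx":0,"ry":0,"rz":-3.9},
    {"hand":0.6,"x":-0.65,"y":-3.3,"z":4.1,"rx":0,"ry":0,"rz":-3.9},
    {"hand":0.6,"x":-0.65,"y":-3.3,"z":4.1,"rx":0,"ry":0,"rz":-3.9},
    {"hand":0.6,"x":-0.65,"y":-3.3,"z":4.1,"rx":0,"ry":0,"rz":-3.9},
    {"hand":0.6,"x":-0.65,"y":-3.3,"z":4.1,"rx":0,"ry":0,"rz":-3.9},
    {"hand":0.6,"x":-0.65,"y":-3.3,"z":4.1,"rx":0,"ry":0,"rz":-3.9}
  ]
}}

```text
clock: 3.27
tcp_pos: [0.5069, -0.4302, 0.0925]
eef_rot: [-0.169, 0.986, 0.0, 0.0]
wrist_force: [-0.4, 0.5, 0.1]
width: 0.0508
gripper_force: 0.0
```

Run:
```python
from h import *
im,d=save('top','t1')
s=arm.state();print(s['tcp_pos'],yaw(s['eef_rot']),s['eef_rot'],s['width']); plan([(.5035,-.440,.029,109.2)])
o=np.hstack([cv2.resize(ortho('top',im,.5035,-.44,.012,.08),(400,400)),cv2.resize(ortho('top',im,.5035,-.44,s['tcp_pos'][2],.08),(400,400))]);cv2.imwrite('pics/t1o.png',o[:,:,::-1])
```

```text
[ 0.50756471 -0.42988213  0.09364061] 109.56597598053786 [-1.69917105e-01  9.85458007e-01 -2.05948820e-04  8.07018310e-04] 0.05133916249868824
to (0.5035, -0.44, 0.029, 109.2) xyz [ 0.18 -0.2   1.62] r [-0.01  0.02  0.07] dist rows 1.6 rot rows 0.1
```

View pics/t1o.png

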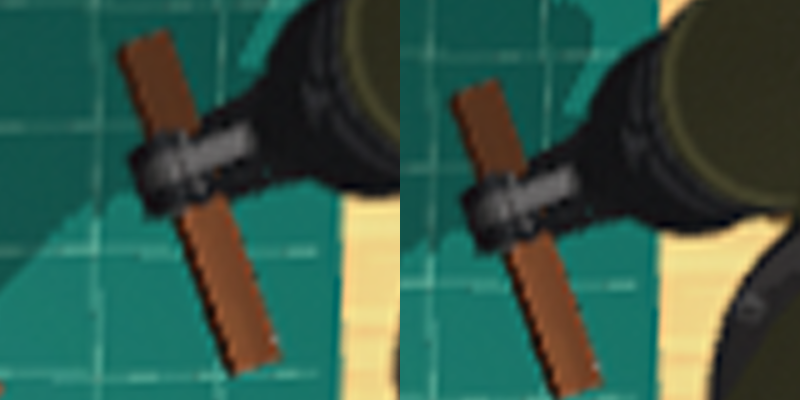

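The left panel shows the jaws at (185,170), aligned with the batten. Now descend and grip.

Call:
{"fn": "carry_out", "kwargs": {
  "series": [
    {"hand":0.6,"x":0.18,"y":-0.2,"z":0.5,"rx":0,"ry":0,"rz":0.07},
    {"hand":0.6,"x":0.18,"y":-0.2,"z":0.9,"rx":0,"ry":0,"rz":0.07},
    {"hand":0.6,"x":0.18,"y":-0.2,"z":1.3,"rx":0,"ry":0,"rz":0.07},
    {"hand":0.6,"x":0.18,"y":-0.2,"z":1.5,"rx":0,"ry":0,"rz":0.07},
    {"hand":0.6,"x":0.18,"y":-0.2,"z":1.62,"rx":0,"ry":0,"rz":0.07},
    {"hand":0.6,"x":0.18,"y":-0.2,"z":1.62,"rx":0,"ry":0,"rz":0.07},
    {"hand":0.6,"x":0.18,"y":-0.2,"z":1.62,"rx":0,"ry":0,"rz":0.07},
    {"hand":0.6,"x":0.18,"y":-0.2,"z":1.62,"rx":0,"ry":0,"rz":0.07}
  ]
}}

```text
clock: 3.98
tcp_pos: [0.5032, -0.4411, 0.0289]
eef_rot: [-0.167, 0.986, -0.001, 0.001]
wrist_force: [0.9, 0.6, 0.0]
width: 0.0512
gripper_force: 0.0
```

Call:
{"fn": "carry_out", "kwargs": {
  "series": [
    {"hand":0.35,"x":0,"y":0,"z":0,"rx":0,"ry":0,"rz":0},
    {"hand":0.3,"x":0,"y":0,"z":0,"rx":0,"ry":0,"rz":0},
    {"hand":0.25,"x":0,"y":0,"z":0,"rx":0,"ry":0,"rz":0},
    {"hand":0.1,"x":0,"y":0,"z":0,"rx":0,"ry":0,"rz":0},
    {"hand":0,"x":0,"y":0,"z":0,"rx":0,"ry":0,"rz":0},
    {"hand":0,"x":0,"y":0,"z":0,"rx":0,"ry":0,"rz":0},
    {"hand":0,"x":0,"y":0,"z":0,"rx":0,"ry":0,"rz":0},
    {"hand":0,"x":0,"y":0,"z":0,"rx":0,"ry":0,"rz":0}
  ],
  "squeeze": 30
}}

```text
clock: 4.65
tcp_pos: [0.5026, -0.4411, 0.028]
eef_rot: [-0.166, 0.986, -0.0, 0.0]
wrist_force: [-1.0, 0.4, 6.1]
width: 0.0193
gripper_force: 30.2
```

Run:
```python
from h import *
s=arm.state();print(s['tcp_pos'],yaw(s['eef_rot']),s['eef_rot'],s['width'],s['gripper_force']); plan([(.5035,-.440,.11,109.2),(.5475,-.235,.11,84.9),(.5475,-.235,.045,84.9)])
```

```text
[ 0.50262827 -0.44107198  0.02799956] 109.15059303904569 [-1.66343655e-01  9.86067775e-01 -2.88167069e-04  2.22024233e-04] 0.019263508962169735 30.19434481859207
to (0.5035, -0.44, 0.11, 109.2) xyz [-0.03  0.02 -2.05] r [-0.01  0.   -0.01] dist rows 2.0 rot rows 0.0
to (0.5475, -0.235, 0.11, 84.9) xyz [-2.72  4.47  0.  ] r [0.   0.   4.86] dist rows 5.0 rot rows 3.4
to (0.5475, -0.235, 0.045, 84.9) xyz [-0.    0.01  1.63] r [0. 0. 0.] dist rows 1.6 rot rows 0.0
```

Gripped at 19 mm width with 30 N. Now lift and carry.

Call:
{"fn": "carry_out", "kwargs": {
  "series": [
    {"hand":0,"x":0,"y":0,"z":-0.1,"rx":0,"ry":0,"rz":0},
    {"hand":0,"x":0,"y":0,"z":-0.3,"rx":0,"ry":0,"rz":0},
    {"hand":0,"x":0,"y":0,"z":-0.7,"rx":0,"ry":0,"rz":0},
    {"hand":0,"x":0,"y":0,"z":-1.1,"rx":0,"ry":0,"rz":0},
    {"hand":0,"x":0,"y":0,"z":-1.5,"rx":0,"ry":0,"rz":0},
    {"hand":0,"x":0,"y":0,"z":-1.8,"rx":0,"ry":0,"rz":0},
    {"hand":0,"x":0,"y":0,"z":-2.0,"rx":0,"ry":0,"rz":0},
    {"hand":0,"x":0,"y":0,"z":-2.05,"rx":0,"ry":0,"rz":0}
  ]
}}

```text
clock: 5.32
tcp_pos: [0.503, -0.4413, 0.1113]
eef_rot: [-0.166, 0.986, -0.001, 0.001]
wrist_force: [-0.7, 0.2, 0.0]
width: 0.0187
gripper_force: 29.5
```

Call:
{"fn": "carry_out", "kwargs": {
  "series": [
    {"hand":0,"x":-0.15,"y":0.3,"z":0,"rx":0,"ry":0,"rz":0.4},
    {"hand":0,"x":-0.6,"y":1.0,"z":0,"rx":0,"ry":0,"rz":1.1},
    {"hand":0,"x":-1.1,"y":1.8,"z":0,"rx":0,"ry":0,"rz":2.0},
    {"hand":0,"x":-1.6,"y":2.7,"z":0,"rx":0,"ry":0,"rz":2.9},
    {"hand":0,"x":-2.1,"y":3.5,"z":0,"rx":0,"ry":0,"rz":3.8},
    {"hand":0,"x":-2.5,"y":4.1,"z":0,"rx":0,"ry":0,"rz":4.5},
    {"hand":0,"x":-2.7,"y":4.45,"z":0,"rx":0,"ry":0,"rz":4.85},
    {"hand":0,"x":-2.7,"y":4.45,"z":0,"rx":0,"ry":0,"rz":4.85}
  ]
}}

```text
clock: 5.98
tcp_pos: [0.5473, -0.2311, 0.1088]
eef_rot: [0.042, 0.999, 0.002, -0.0]
wrist_force: [-0.2, 1.2, -0.8]
width: 0.0192
gripper_force: 29.5
```

Call:
{"fn": "carry_out", "kwargs": {
  "series": [
    {"hand":0,"x":0,"y":0,"z":0.2,"rx":0,"ry":0,"rz":0},
    {"hand":0,"x":0,"y":0,"z":0.5,"rx":0,"ry":0,"rz":0},
    {"hand":0,"x":0,"y":0,"z":0.9,"rx":0,"ry":0,"rz":0},
    {"hand":0,"x":0,"y":0,"z":1.2,"rx":0,"ry":0,"rz":0},
    {"hand":0,"x":0,"y":0,"z":1.45,"rx":0,"ry":0,"rz":0},
    {"hand":0,"x":0,"y":0,"z":1.55,"rx":0,"ry":0,"rz":0},
    {"hand":0,"x":0,"y":0,"z":1.55,"rx":0,"ry":0,"rz":0},
    {"hand":0,"x":0,"y":0,"z":1.55,"rx":0,"ry":0,"rz":0}
  ]
}}

```text
clock: 6.65
tcp_pos: [0.5458, -0.238, 0.0473]
eef_rot: [0.045, 0.999, -0.0, -0.0]
wrist_force: [0.5, -0.5, -0.6]
width: 0.0191
gripper_force: 29.5
```

Run:
```python
from h import *
s=arm.state();p=s['tcp_pos'];print(p,yaw(s['eef_rot']),s['eef_rot'],s['width'],s['gripper_force'],s['wrist_force'])
zt=p[2]-.028+.012; tiles=[]
for c in('top','scene'):
  im,d=save(c,c+'2')
  for z in (zt,.008):
    o=ortho(c,im,.5505,-.2,z).astype(int); r,g,b=o[...,0],o[...,1],o[...,2]; mk=(r<135)&(r>g+10)&(g<75)
    for t in blobs(mk,.5505,-.2): print(c,z,t)
    tiles.append(cv2.resize(o.astype(np.uint8),(300,300)))
cv2.imwrite('pics/h2.png',np.vstack([np.hstack(tiles[:2]),np.hstack(tiles[2:])])[:,:,::-1])
```

```text
[ 0.5458118  -0.23804107  0.04734667] 84.8625222302272 [ 4.48179525e-02  9.98995148e-01 -1.00186112e-04 -1.87797506e-04] 0.019060883526316824 29.535824954509735 [ 0.47405235 -0.48617537 -0.64642449]
top 0.031346669375874575 (array([ 0.53639862, -0.17060812]), np.float32(163.9058), np.float32(50.22388), np.float32(-9.462325))
top 0.008 (array([ 0.54136536, -0.17356152]), np.float32(167.14778), np.float32(51.220818), np.float32(-9.315709))
scene 0.031346669375874575 (array([ 0.50524707, -0.24507214]), np.float32(61.07075), np.float32(18.406334), np.float32(-27.284195))
scene 0.031346669375874575 (array([ 0.5801532 , -0.24077478]), np.float32(87.34397), np.float32(40.058838), np.float32(-21.729788))
scene 0.031346669375874575 (array([ 0.57436572, -0.18081731]), np.float32(115.10418), np.float32(57.939667), np.float32(-24.023226))
scene 0.031346669375874575 (array([ 0.63725128, -0.28380774]), np.float32(34.739613), np.float32(7.2781115), np.float32(29.875946))
scene 0.008 (array([ 0.49287546, -0.22675406]), np.float32(62.86872), np.float32(18.823053), np.float32(-27.492846))
scene 0.008 (array([ 0.5694397 , -0.22227586]), np.float32(89.59804), np.float32(41.224365), np.float32(-21.80139))
scene 0.008 (array([ 0.57177881, -0.14424931]), np.float32(102.29344), np.float32(68.68974), np.float32(1.3245207))
scene 0.008 (array([ 0.63168286, -0.26438666]), np.float32(43.476715), np.float32(7.718843), np.float32(30.618626))
```

View pics/h2.png

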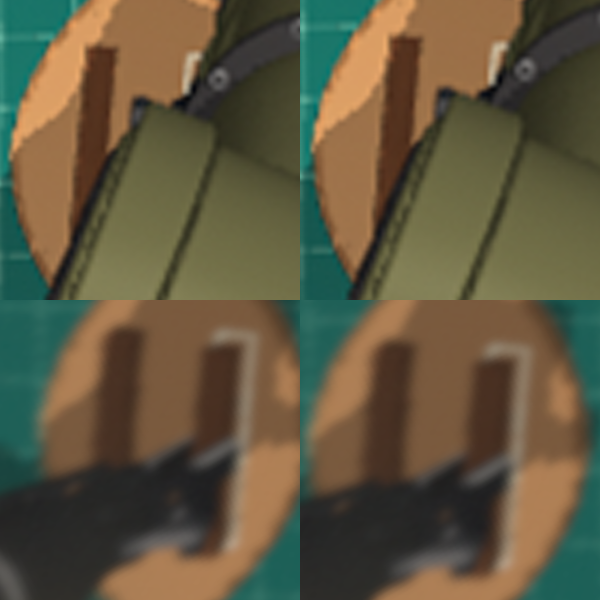

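The scene view (lower tiles) shows the held batten at (222,390), close to the outline at (250,440), and the glued batten at (120,390). I'll lower to about 3 mm above and compare the two battens in the same picture.

Call:
{"fn": "carry_out", "kwargs": {
  "series": [
    {"hand":0,"x":0,"y":0,"z":0.1,"rx":0,"ry":0,"rz":0},
    {"hand":0,"x":0,"y":0,"z":0.2,"rx":0,"ry":0,"rz":0},
    {"hand":0,"x":0,"y":0,"z":0.2,"rx":0,"ry":0,"rz":0},
    {"hand":0,"x":0,"y":0,"z":0.2,"rx":0,"ry":0,"rz":0}
  ]
}}

```text
clock: 7.08
tcp_pos: [0.5459, -0.2371, 0.0393]
eef_rot: [0.044, 0.999, 0.0, -0.0]
wrist_force: [-0.5, -0.3, -0.4]
width: 0.0191
gripper_force: 29.5
```

Run:
```python
from h import *
s=arm.state();p=s['tcp_pos'];print(p,yaw(s['eef_rot']),s['width'],s['wrist_force'])
zt=p[2]-.028+.012; print(zt); a=np.radians(-5.1)
c='scene'; im,d=save(c,'s3'); im0=cv2.imread('pics/scene0.png')[:,:,::-1].copy()
def al(im,z):  # aligned ortho: rotate so backing x is up; 4 px/mm, crop 200x150mm
    o=ortho(c,im,.5505,-.2,z,.1,4000); M=cv2.getRotationMatrix2D((400,400),5.1,1); return cv2.warpAffine(o,M,(800,800))
A,B,C=al(im,zt),al(im,.020),al(im0,.008)
# row profile tops: print far-end edges & side edges by half level on red channel
def edges(prof,off=0): g=np.gradient(cv2.GaussianBlur(prof.astype(np.float32)[None],(0,0),4)[0]); return g
for nm,I in(('held',A),('glued',B),('outl0',C)):
    cols=I[110:320,:,0].astype(float); pr=cols[80:160].mean(0); g=edges(pr)
    pk=[i for i in range(5,795) if abs(g[i])==np.abs(g[max(0,i-8):i+9]).max() and abs(g[i])>.8]
    print(nm,'cols',[(i,round(float(g[i]),1)) for i in pk])
cv2.imwrite('pics/s3o.png',np.hstack([A[80:680,250:650][:, :],B[80:680,250:650]])[:,:,::-1]); cv2.imwrite('pics/s3a.png',A[:,:,::-1]);cv2.imwrite('pics/s3b.png',B[:,:,::-1]);cv2.imwrite('pics/s3c.png',C[:,:,::-1])
```

```text
[ 0.5458943  -0.23711175  0.03929856] 84.91702656564817 0.01913884353290338 [-0.49880745 -0.25360877 -0.35559382]
0.023298561039432224
held cols [(100, 2.7), (221, -2.4), (328, 1.4), (512, -1.3), (613, 1.7), (698, 1.2), (786, -8.2)]
glued cols [(89, 2.7), (210, -2.4), (317, 1.4), (502, -1.2), (603, 1.7), (687, 1.2), (761, -2.3), (785, -6.4)]
outl0 cols [(54, 2.6), (171, -1.6), (278, 2.5), (727, -2.3), (786, -3.2)]
```

View pics/s3o.png

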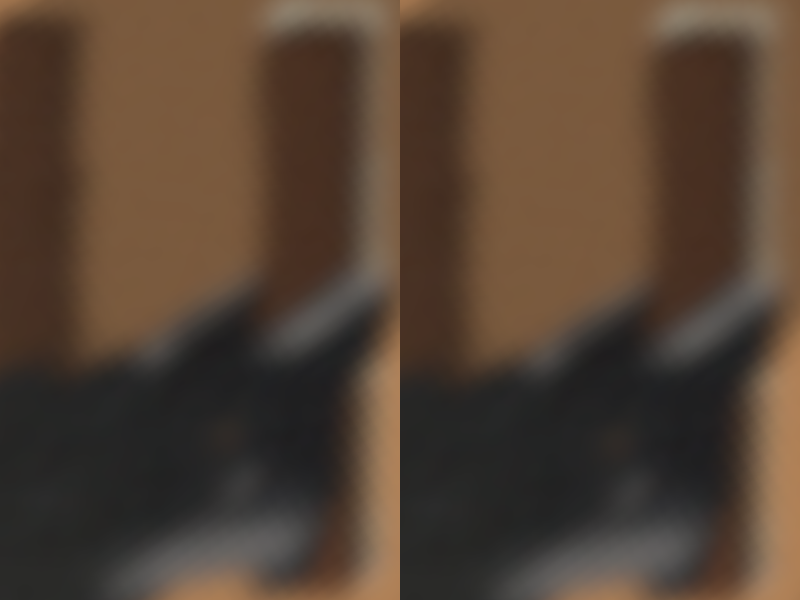

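Run:
```python
from h import *
for nm,f,c0,c1 in(('held','s3a',535,590),('glued','s3b',230,290)):
    I=cv2.imread(f'pics/{f}.png')[:,:,2].astype(np.float32); pr=I[:,c0:c1].mean(1); g=np.gradient(cv2.GaussianBlur(pr[None],(0,0),4)[0])
    print(nm,[(i,round(float(g[i]),1)) for i in range(10,300) if abs(g[i])==np.abs(g[i-8:i+9]).max() and abs(g[i])>.5])
plan([(.546,-.2345,.0393,84.9)])
```

```text
held [(72, 0.7), (105, -2.5)]
glued [(10, 15.6), (100, -2.3)]
to (0.546, -0.2345, 0.0393, 84.9) xyz [0.01 0.07 0.  ] r [ 0. -0.  0.] dist rows 0.1 rot rows 0.0
```

Relative to the glued batten, the held one needs about +3 mm in y and +1.2 mm in x. I'll shift it, then lower gently.

Call:
{"fn": "carry_out", "kwargs": {
  "series": [
    {"hand":0,"x":-0.03,"y":0.075,"z":0,"rx":0,"ry":0,"rz":0},
    {"hand":0,"x":-0.03,"y":0.075,"z":0.02,"rx":0,"ry":0,"rz":0},
    {"hand":0,"x":-0.03,"y":0.075,"z":0.04,"rx":0,"ry":0,"rz":0},
    {"hand":0,"x":-0.03,"y":0.075,"z":0.06,"rx":0,"ry":0,"rz":0},
    {"hand":0,"x":-0.03,"y":0.075,"z":0.07,"rx":0,"ry":0,"rz":0},
    {"hand":0,"x":-0.03,"y":0.075,"z":0.075,"rx":0,"ry":0,"rz":0},
    {"hand":0,"x":-0.03,"y":0.075,"z":0.075,"rx":0,"ry":0,"rz":0},
    {"hand":0,"x":-0.03,"y":0.075,"z":0.075,"rx":0,"ry":0,"rz":0}
  ]
}}

```text
clock: 7.8
tcp_pos: [0.5475, -0.2345, 0.0365]
eef_rot: [0.044, 0.999, -0.0, 0.0]
wrist_force: [0.2, -0.6, -0.1]
width: 0.0193
gripper_force: 29.5
```

Run:
```python
from h import *
s=arm.state();print(s['tcp_pos'],s['wrist_force'])
im,d=save('scene','s4')
for nm,c0,c1,r in(('held',535,590,0),('glued',230,290,0)):
    o=ortho('scene',im,.5505,-.2,.0205,.1,4000); I=cv2.warpAffine(o,cv2.getRotationMatrix2D((400,400),5.1,1),(800,800))[:,:,0].astype(np.float32)
    for ax,pr in(('row',I[:,c0:c1].mean(1)),('col',I[190:270].mean(0))):
        g=np.gradient(cv2.GaussianBlur(pr[None],(0,0),4)[0])
        print(nm,ax,[(i,round(float(g[i]),1)) for i in range(10,790) if abs(g[i])==np.abs(g[i-8:i+9]).max() and abs(g[i])>.8 and (ax=='col' or i<250)])
```

```text
[ 0.54750235 -0.23446691  0.03649379] [ 0.22494375 -0.5695982  -0.14744819]
held row [(103, -2.0)]
held col [(91, 2.7), (209, -2.3), (320, 1.4), (499, -1.3), (601, 1.9), (677, 1.2), (761, -2.3), (785, -6.5)]
glued row [(10, 15.5), (100, -2.2)]
glued col [(91, 2.7), (209, -2.3), (320, 1.4), (499, -1.3), (601, 1.9), (677, 1.2), (761, -2.3), (785, -6.5)]
```

The spacing is now about 72 mm. I'll keep lowering until it touches.

Call:
{"fn": "carry_out", "kwargs": {
  "series": [
    {"hand":0,"x":-0.01,"y":0,"z":0.01,"rx":0,"ry":0,"rz":0},
    {"hand":0,"x":-0.01,"y":0,"z":0.02,"rx":0,"ry":0,"rz":0},
    {"hand":0,"x":-0.01,"y":0,"z":0.025,"rx":0,"ry":0,"rz":0},
    {"hand":0,"x":-0.01,"y":0,"z":0.025,"rx":0,"ry":0,"rz":0}
  ]
}}

```text
clock: 8.18
tcp_pos: [0.548, -0.2345, 0.036]
eef_rot: [0.044, 0.999, -0.0, 0.0]
wrist_force: [-1.2, 0.6, 4.6]
width: 0.0188
gripper_force: 30.1
```

Contact at 4.6 N. Release and retreat.

Call:
{"fn": "carry_out", "kwargs": {
  "series": [
    {"hand":0.27,"x":0,"y":0,"z":0.005,"rx":0,"ry":0,"rz":0},
    {"hand":0.32,"x":0,"y":0,"z":0,"rx":0,"ry":0,"rz":0},
    {"hand":0.4,"x":0,"y":0,"z":0,"rx":0,"ry":0,"rz":0},
    {"hand":0.45,"x":0,"y":0,"z":0,"rx":0,"ry":0,"rz":0},
    {"hand":0.45,"x":0,"y":0,"z":-0.3,"rx":0,"ry":0,"rz":0},
    {"hand":0.45,"x":0,"y":0,"z":-1,"rx":0,"ry":0,"rz":0},
    {"hand":0.45,"x":0,"y":0,"z":-2,"rx":0,"ry":0,"rz":0},
    {"hand":0.45,"x":0,"y":0,"z":-3,"rx":0,"ry":0,"rz":0}
  ]
}}

```text
clock: 8.85
tcp_pos: [0.5471, -0.2341, 0.1569]
eef_rot: [0.044, 0.999, 0.0, -0.001]
wrist_force: [0.9, -0.6, 0.7]
width: 0.0385
gripper_force: 0.0
```

Run:
```python
from h import *
s=arm.state();print(s['tcp_pos'],s['wrist_force'],s['width'])
plan([(.5475,-.234,.27,84.9),(.49,.04,.27,84.9),(.504,.346,.24,109.3),(.505,.347,.13,109.3)])
```

```text
[ 0.5471108  -0.2341435   0.15686985] [ 0.93913009 -0.60932928  0.70224398] 0.038485930419404894
to (0.5475, -0.234, 0.27, 84.9) xyz [-0.    0.01 -2.83] r [ 0.01 -0.02  0.  ] dist rows 2.7 rot rows 0.0
to (0.49, 0.04, 0.27, 84.9) xyz [2.04 6.69 0.  ] r [-0. -0.  0.] dist rows 6.7 rot rows 0.0
to (0.504, 0.346, 0.24, 109.3) xyz [0.33 7.65 0.75] r [-0.   -0.01 -4.88] dist rows 7.4 rot rows 3.4
to (0.505, 0.347, 0.13, 109.3) xyz [-0.03  0.02  2.75] r [-0.  0.  0.] dist rows 2.6 rot rows 0.0
```

Call:
{"fn": "carry_out", "kwargs": {
  "series": [
    {"hand":0.6,"x":0,"y":0,"z":-1,"rx":0,"ry":0,"rz":0},
    {"hand":0.6,"x":0.2,"y":0.7,"z":-1.7,"rx":0,"ry":0,"rz":0},
    {"hand":0.6,"x":0.5,"y":1.5,"z":-2.2,"rx":0,"ry":0,"rz":0},
    {"hand":0.6,"x":0.75,"y":2.4,"z":-2.5,"rx":0,"ry":0,"rz":0},
    {"hand":0.6,"x":1.0,"y":3.3,"z":-2.6,"rx":0,"ry":0,"rz":0},
    {"hand":0.6,"x":1.3,"y":4.3,"z":-2.6,"rx":0,"ry":0,"rz":0},
    {"hand":0.6,"x":1.6,"y":5.3,"z":-2.6,"rx":0,"ry":0,"rz":0},
    {"hand":0.6,"x":1.8,"y":6.2,"z":-2.6,"rx":0,"ry":0,"rz":0}
  ]
}}

```text
clock: 9.52
tcp_pos: [0.4968, 0.0212, 0.2607]
eef_rot: [0.044, 0.999, 0.0, 0.0]
wrist_force: [-0.1, 0.6, 0.0]
width: 0.0512
gripper_force: 0.0
```

Run:
```python
from h import *
s=arm.state();print(s['tcp_pos'])
plan([(.504,.346,.22,109.3),(.505,.347,.12,109.3)])
```

```text
[0.49682687 0.0212415  0.26073349]
to (0.504, 0.346, 0.22, 109.3) xyz [0.54 8.1  1.02] r [ 0.    0.01 -4.87] dist rows 7.8 rot rows 3.4
to (0.505, 0.347, 0.12, 109.3) xyz [-0.03  0.02  2.5 ] r [ 0.  0. -0.] dist rows 2.4 rot rows 0.0
```

Call:
{"fn": "carry_out", "kwargs": {
  "series": [
    {"hand":0.6,"x":0.1,"y":1.0,"z":0,"rx":0,"ry":0,"rz":0},
    {"hand":0.6,"x":0.15,"y":2.0,"z":0,"rx":0,"ry":0,"rz":-0.6},
    {"hand":0.6,"x":0.2,"y":3.0,"z":0,"rx":0,"ry":0,"rz":-1.5},
    {"hand":0.6,"x":0.3,"y":4.0,"z":0,"rx":0,"ry":0,"rz":-2.5},
    {"hand":0.6,"x":0.35,"y":5.0,"z":0.3,"rx":0,"ry":0,"rz":-3.5},
    {"hand":0.6,"x":0.4,"y":6.0,"z":0.6,"rx":0,"ry":0,"rz":-4.5},
    {"hand":0.6,"x":0.5,"y":6.9,"z":0.9,"rx":0,"ry":0,"rz":-4.87},
    {"hand":0.6,"x":0.54,"y":7.7,"z":1.0,"rx":0,"ry":0,"rz":-4.87}
  ]
}}

```text
clock: 10.18
tcp_pos: [0.5025, 0.33, 0.2187]
eef_rot: [-0.169, 0.986, -0.0, -0.001]
wrist_force: [0.4, 0.5, 0.2]
width: 0.0509
gripper_force: 0.0
```

Call:
{"fn": "carry_out", "kwargs": {
  "series": [
    {"hand":0.6,"x":-0.03,"y":0.4,"z":1,"rx":0,"ry":0,"rz":0},
    {"hand":0.6,"x":-0.03,"y":0.4,"z":1.9,"rx":0,"ry":0,"rz":0},
    {"hand":0.6,"x":-0.03,"y":0.4,"z":2.4,"rx":0,"ry":0,"rz":0},
    {"hand":0.6,"x":-0.03,"y":0.4,"z":2.5,"rx":0,"ry":0,"rz":0},
    {"hand":0.6,"x":-0.03,"y":0.4,"z":2.5,"rx":0,"ry":0,"rz":0},
    {"hand":0.6,"x":-0.03,"y":0.4,"z":2.5,"rx":0,"ry":0,"rz":0}
  ]
}}

```text
clock: 10.68
tcp_pos: [0.5007, 0.3434, 0.1211]
eef_rot: [-0.167, 0.986, 0.0, 0.001]
wrist_force: [0.5, -0.2, 0.9]
width: 0.0514
gripper_force: 0.0
```

Run:
```python
from h import *
np.set_printoptions(precision=4,suppress=True)
s=arm.state();print(s['tcp_pos'],yaw(s['eef_rot']),s['width'])
plan([(.505,.3465,.056,109.4)])
im,d=save('scene','s5')
o=[cv2.resize(ortho('scene',im,.51,.346,.061,.1),(300,300)),cv2.resize(ortho('scene',im,.5505,-.2,.02,.1),(300,300))]
im,d=save('top','t5')
for z,nm in((.02,'both'),):
    I=ortho('top',im,.5505,-.2,z).astype(int); r,g=I[...,0],I[...,1]
    for t in blobs((r<130)&(r>g+10)&(g<75),.5505,-.2): print(nm,t)
o+=[cv2.resize(ortho('top',im,.505,.346,.061,.1),(300,300)),cv2.resize(I.astype(np.uint8),(300,300))]
cv2.imwrite('pics/h5.png',np.vstack([np.hstack(o[:2]),np.hstack(o[2:])])[:,:,::-1])
```

```text
[0.5007 0.3434 0.1211] 109.2182761989336 0.051351286129135684
to (0.505, 0.3465, 0.056, 109.4) xyz [-0.12  0.04  1.63] r [ 0.    0.02 -0.04] dist rows 1.6 rot rows 0.0
both (array([ 0.548 , -0.2349]), np.float32(137.66074), np.float32(17.81931), np.float32(-5.26239))
both (array([ 0.5524, -0.1625]), np.float32(137.67787), np.float32(17.822155), np.float32(-4.532262))
```

View pics/h5.png

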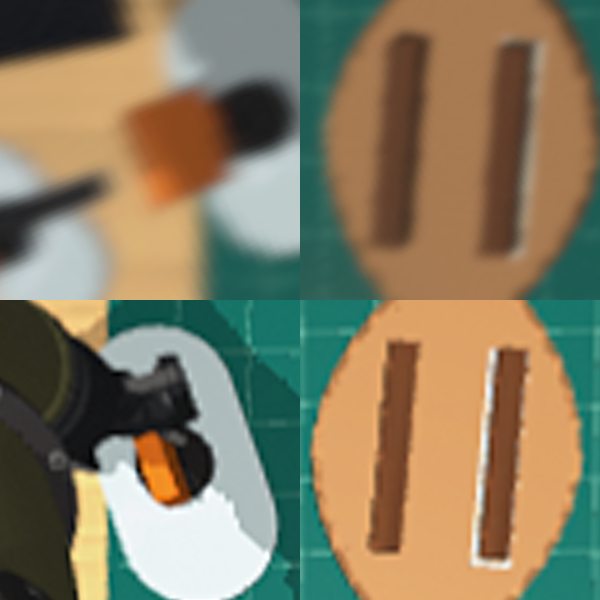

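The battens measure parallel and 72.5 mm apart, with the new one inside its outline (lower right tile, at (505,455)). The gripper hovers by the orange bar at (160,470). Now descend and grip the mirror.

Call:
{"fn": "carry_out", "kwargs": {
  "series": [
    {"hand":0.6,"x":-0.1,"y":0.06,"z":0.4,"rx":0,"ry":0,"rz":-0.04},
    {"hand":0.6,"x":-0.1,"y":0.06,"z":0.8,"rx":0,"ry":0,"rz":-0.04},
    {"hand":0.6,"x":-0.1,"y":0.06,"z":1.2,"rx":0,"ry":0,"rz":-0.04},
    {"hand":0.6,"x":-0.1,"y":0.06,"z":1.45,"rx":0,"ry":0,"rz":-0.04},
    {"hand":0.6,"x":-0.1,"y":0.06,"z":1.6,"rx":0,"ry":0,"rz":-0.04},
    {"hand":0.6,"x":-0.1,"y":0.06,"z":1.6,"rx":0,"ry":0,"rz":-0.04},
    {"hand":0.6,"x":-0.1,"y":0.06,"z":1.6,"rx":0,"ry":0,"rz":-0.04}
  ]
}}

```text
clock: 11.37
tcp_pos: [0.5033, 0.347, 0.0562]
eef_rot: [-0.169, 0.986, 0.0, 0.0]
wrist_force: [0.5, 0.5, 0.3]
width: 0.0513
gripper_force: 0.0
```

Call:
{"fn": "carry_out", "kwargs": {
  "series": [
    {"hand":0.35,"x":0,"y":0,"z":0,"rx":0,"ry":0,"rz":0},
    {"hand":0.3,"x":0,"y":0,"z":0,"rx":0,"ry":0,"rz":0},
    {"hand":0.25,"x":0,"y":0,"z":0,"rx":0,"ry":0,"rz":0},
    {"hand":0.1,"x":0,"y":0,"z":0,"rx":0,"ry":0,"rz":0},
    {"hand":0,"x":0,"y":0,"z":0,"rx":0,"ry":0,"rz":0},
    {"hand":0,"x":0,"y":0,"z":0,"rx":0,"ry":0,"rz":0},
    {"hand":0,"x":0,"y":0,"z":0,"rx":0,"ry":0,"rz":0},
    {"hand":0,"x":0,"y":0,"z":0,"rx":0,"ry":0,"rz":0}
  ],
  "squeeze": 80
}}

```text
clock: 12.03
tcp_pos: [0.5032, 0.3473, 0.0564]
eef_rot: [-0.169, 0.986, 0.0, 0.001]
wrist_force: [-1.1, 0.1, 5.6]
width: 0.0169
gripper_force: 79.1
```

Run:
```python
from h import *
np.set_printoptions(precision=4,suppress=True)
s=arm.state();print(s['tcp_pos'],yaw(s['eef_rot']),s['eef_rot'],s['width'],s['gripper_force'],s['wrist_force'])
z=s['tcp_pos'][2]; x,y=s['tcp_pos'][:2]
im,d=save('top','t6'); o=ortho('top',im,.505,.346,.005,.13).astype(int)
for t in blobs((o.min(2)>120),.505,.346,.13,amin=5000): print('mirror',t)
plan([(x,y,z+.22,109.3),(.51,.05,z+.22,100),(.55,-.1987,z+.22,84.9),(.55,-.1987,z+.06,84.9),(.55,-.1987,z+.03,84.9)])
```

```text
[0.5032 0.3473 0.0564] 109.45785056043842 [-0.169   0.9856  0.0004  0.0006] 0.016933988117354408 79.06875014305115 [-1.1178  0.1129  5.6421]
mirror (array([0.5053, 0.3442]), np.float32(193.01184), np.float32(142.05646), np.float32(-4.325062))
mirror (array([0.615 , 0.4268]), np.float32(59.5), np.float32(40.0), np.float32(90.0))
to (np.float64(0.5031909652518293), np.float64(0.3473020760824216), np.float64(0.27643663282369313), 109.3) xyz [-0.01  0.   -5.5 ] r [0.01 0.02 0.03] dist rows 5.3 rot rows 0.0
to (0.51, 0.05, np.float64(0.27643663282369313), 100) xyz [ 2.3  -7.07  0.  ] r [-0.   -0.    1.86] dist rows 7.1 rot rows 1.3
to (0.55, -0.1987, np.float64(0.27643663282369313), 84.9) xyz [ 0.1  -6.29  0.  ] r [-0.   -0.    3.02] dist rows 6.0 rot rows 2.1
to (0.55, -0.1987, np.float64(0.11643663282369311), 84.9) xyz [-0.01 -0.    4.  ] r [-0. -0.  0.] dist rows 3.8 rot rows 0.0
to (0.55, -0.1987, np.float64(0.08643663282369311), 84.9) xyz [ 0.   -0.    0.75] r [-0. -0.  0.] dist rows 0.7 rot rows 0.0
```

Gripped at 79 N. Lift smoothly.

Call:
{"fn": "carry_out", "kwargs": {
  "series": [
    {"hand":0,"x":0,"y":0,"z":-0.05,"rx":0,"ry":0,"rz":0},
    {"hand":0,"x":0,"y":0,"z":-0.2,"rx":0,"ry":0,"rz":0},
    {"hand":0,"x":0,"y":0,"z":-0.5,"rx":0,"ry":0,"rz":0},
    {"hand":0,"x":0,"y":0,"z":-0.9,"rx":0,"ry":0,"rz":0},
    {"hand":0,"x":0,"y":0,"z":-1.4,"rx":0,"ry":0,"rz":0},
    {"hand":0,"x":0,"y":0,"z":-1.9,"rx":0,"ry":0,"rz":0},
    {"hand":0,"x":0,"y":0,"z":-2.4,"rx":0,"ry":0,"rz":0},
    {"hand":0,"x":0,"y":0,"z":-2.9,"rx":0,"ry":0,"rz":0}
  ]
}}

```text
clock: 12.75
tcp_pos: [0.5027, 0.3465, 0.1732]
eef_rot: [-0.169, 0.986, -0.0, -0.0]
wrist_force: [0.8, -0.4, -3.1]
width: 0.0169
gripper_force: 78.1
```

Call:
{"fn": "carry_out", "kwargs": {
  "series": [
    {"hand":0,"x":0,"y":0,"z":-0.5,"rx":0,"ry":0,"rz":0},
    {"hand":0,"x":0,"y":0,"z":-1.0,"rx":0,"ry":0,"rz":0},
    {"hand":0,"x":0,"y":0,"z":-1.5,"rx":0,"ry":0,"rz":0},
    {"hand":0,"x":0,"y":0,"z":-1.9,"rx":0,"ry":0,"rz":0},
    {"hand":0,"x":0,"y":0,"z":-2.2,"rx":0,"ry":0,"rz":0},
    {"hand":0,"x":0,"y":0,"z":-2.4,"rx":0,"ry":0,"rz":0},
    {"hand":0,"x":0,"y":0,"z":-2.5,"rx":0,"ry":0,"rz":0},
    {"hand":0,"x":0,"y":0,"z":-2.5,"rx":0,"ry":0,"rz":0}
  ]
}}

```text
clock: 13.42
tcp_pos: [0.5029, 0.3468, 0.2724]
eef_rot: [-0.169, 0.986, 0.0, 0.0]
wrist_force: [0.1, 0.6, -3.5]
width: 0.0169
gripper_force: 78.1
```

Run:
```python
from h import *
s=arm.state();p=s['tcp_pos'];print(p,yaw(s['eef_rot']),s['width'],s['gripper_force'],s['wrist_force'],s['ft_torque'])
for c in('top','scene'):
    im,d=save(c,c+'7'); 
    M,uv=cloud(c,d,np.ones(d.shape,bool)); zb=p[2]-.056+.005
    k=(np.hypot(*(M[:,:2]-p[:2]).T)<.11)&(abs(M[:,2]-zb)<.012)&(im[uv[:,1],uv[:,0]].min(1)>100); Q=M[k]
    A=np.c_[Q[:,:2]-p[:2],np.ones(len(Q))]
    co=np.zeros(3)
    for _ in range(5):
        r=Q[:,2]-A@co if _ else Q[:,2]-np.median(Q[:,2]); g=abs(r)<(.012 if not _ else .004); co=np.linalg.lstsq(A[g],Q[g,2],rcond=None)[0]
    print(c,len(Q),'slopes deg',np.degrees(co[:2]),'z',co[2],'expected top',zb)
plan([(.51,.05,p[2],100),(.55,-.1987,p[2],84.9)])
```

```text
[0.5029172  0.34676717 0.27237785] 109.45315146949831 0.01694517045247317 78.05871248245239 [ 0.10668156  0.62966    -3.50136963] [ 0.03267313  0.0503837  -0.00797677]
top 2175 slopes deg [ 0.17755672 -0.13152749] z 0.22038711652898824 expected top 0.2213778466383825
scene 574 slopes deg [-0.42035641 -0.85598885] z 0.22055122198866098 expected top 0.2213778466383825
to (0.51, 0.05, np.float64(0.2723778466383825), 100) xyz [ 2.29 -7.05 -0.03] r [-0.01 -0.01  1.89] dist rows 7.1 rot rows 1.3
to (0.55, -0.1987, np.float64(0.2723778466383825), 84.9) xyz [ 0.1 -6.3 -0. ] r [ 0.   -0.    3.02] dist rows 6.0 rot rows 2.1
```

The mirror hangs level with its underside at about 0.215 m, well above the caddy. Carry it over.

Call:
{"fn": "carry_out", "kwargs": {
  "series": [
    {"hand":0,"x":0.07,"y":-0.2,"z":0,"rx":0,"ry":0,"rz":0},
    {"hand":0,"x":0.2,"y":-0.6,"z":0,"rx":0,"ry":0,"rz":0.1},
    {"hand":0,"x":0.4,"y":-1.25,"z":0,"rx":0,"ry":0,"rz":0.3},
    {"hand":0,"x":0.65,"y":-2.0,"z":0,"rx":0,"ry":0,"rz":0.5},
    {"hand":0,"x":0.9,"y":-2.75,"z":0,"rx":0,"ry":0,"rz":0.7},
    {"hand":0,"x":1.15,"y":-3.5,"z":0,"rx":0,"ry":0,"rz":0.9},
    {"hand":0,"x":1.4,"y":-4.25,"z":0,"rx":0,"ry":0,"rz":1.1},
    {"hand":0,"x":1.65,"y":-5.0,"z":0,"rx":0,"ry":0,"rz":1.3}
  ]
}}

```text
clock: 14.18
tcp_pos: [0.5065, 0.1327, 0.2711]
eef_rot: [-0.111, 0.994, -0.0, -0.0]
wrist_force: [1.6, 0.6, -2.5]
width: 0.017
gripper_force: 78.3
```

Run:
```python
from h import *
s=arm.state();p=s['tcp_pos'];print(p,yaw(s['eef_rot']))
plan([(.55,-.1987,p[2],84.9)])
```

```text
[0.50646787 0.13265896 0.27112324] 102.79217123608822
to (0.55, -0.1987, np.float64(0.2711232434707801), 84.9) xyz [ 0.77 -8.32  0.01] r [-0.01 -0.01  3.58] dist rows 8.0 rot rows 2.5
```

Call:
{"fn": "carry_out", "kwargs": {
  "series": [
    {"hand":0,"x":0.07,"y":-0.75,"z":0,"rx":0,"ry":0,"rz":0.3},
    {"hand":0,"x":0.15,"y":-1.55,"z":0,"rx":0,"ry":0,"rz":0.7},
    {"hand":0,"x":0.22,"y":-2.35,"z":0,"rx":0,"ry":0,"rz":1.0},
    {"hand":0,"x":0.29,"y":-3.15,"z":0,"rx":0,"ry":0,"rz":1.35},
    {"hand":0,"x":0.37,"y":-3.95,"z":0,"rx":0,"ry":0,"rz":1.7},
    {"hand":0,"x":0.44,"y":-4.75,"z":0,"rx":0,"ry":0,"rz":2.05},
    {"hand":0,"x":0.51,"y":-5.5,"z":0,"rx":0,"ry":0,"rz":2.4},
    {"hand":0,"x":0.57,"y":-6.15,"z":0,"rx":0,"ry":0,"rz":2.7}
  ]
}}

```text
clock: 14.85
tcp_pos: [0.5387, -0.1128, 0.2712]
eef_rot: [0.007, 1.0, -0.001, -0.001]
wrist_force: [-0.0, 0.4, -3.9]
width: 0.0168
gripper_force: 78.3
```

Run:
```python
from h import *
s=arm.state();p=s['tcp_pos'];print(p,yaw(s['eef_rot']))
plan([(.55,-.1987,.13,84.9)])
```

```text
[ 0.53868302 -0.11280172  0.27119325] 89.16881063055801
to (0.55, -0.1987, 0.13, 84.9) xyz [-0.32 -2.14  3.53] r [-0.01 -0.01  0.85] dist rows 4.0 rot rows 0.6
```

Call:
{"fn": "carry_out", "kwargs": {
  "series": [
    {"hand":0,"x":-0.08,"y":-0.55,"z":0.05,"rx":0,"ry":0,"rz":0.2},
    {"hand":0,"x":-0.16,"y":-1.05,"z":0.3,"rx":0,"ry":0,"rz":0.4},
    {"hand":0,"x":-0.22,"y":-1.45,"z":0.75,"rx":0,"ry":0,"rz":0.6},
    {"hand":0,"x":-0.27,"y":-1.8,"z":1.3,"rx":0,"ry":0,"rz":0.75},
    {"hand":0,"x":-0.3,"y":-2.0,"z":1.9,"rx":0,"ry":0,"rz":0.85},
    {"hand":0,"x":-0.32,"y":-2.1,"z":2.5,"rx":0,"ry":0,"rz":0.85},
    {"hand":0,"x":-0.32,"y":-2.14,"z":3.0,"rx":0,"ry":0,"rz":0.85},
    {"hand":0,"x":-0.32,"y":-2.14,"z":3.3,"rx":0,"ry":0,"rz":0.85}
  ]
}}

```text
clock: 15.52
tcp_pos: [0.5493, -0.1963, 0.1368]
eef_rot: [0.043, 0.999, 0.0, -0.002]
wrist_force: [-0.3, 0.1, -3.3]
width: 0.0166
gripper_force: 78.3
```

Call:
{"fn": "carry_out", "kwargs": {
  "series": [
    {"hand":0,"x":0,"y":0,"z":0.25,"rx":0,"ry":0,"rz":0},
    {"hand":0,"x":0,"y":0,"z":0.4,"rx":0,"ry":0,"rz":0},
    {"hand":0,"x":0,"y":0,"z":0.5,"rx":0,"ry":0,"rz":0},
    {"hand":0,"x":0,"y":0,"z":0.5,"rx":0,"ry":0,"rz":0},
    {"hand":0,"x":0,"y":0,"z":0.5,"rx":0,"ry":0,"rz":0},
    {"hand":0,"x":0,"y":0,"z":0.5,"rx":0,"ry":0,"rz":0}
  ]
}}

```text
clock: 16.02
tcp_pos: [0.5526, -0.1945, 0.1203]
eef_rot: [0.042, 0.999, -0.0, 0.001]
wrist_force: [-0.0, -0.1, -3.7]
width: 0.0168
gripper_force: 78.3
```

```bash
cat > m.py <<'E'
from h import *
import sys
np.set_printoptions(precision=4,suppress=True)
n=sys.argv[1]; s=arm.state();p=s['tcp_pos'];print(p,yaw(s['eef_rot']),s['eef_rot'],s['gripper_force'],s['wrist_force'])
zt=p[2]-.0564+.005; o=[]
for c,b in(('top',110),('scene',100)):
    im,d=save(c,c+n); I=ortho(c,im,.55,-.199,zt,.13,2000); mk=I.min(2)>b
    for t in blobs(mk,.55,-.199,.13,2000,4000): print(c,t)
    w=I.copy()
    M=lambda x,y:(int((.55+.13-x)*2000),int((-.199+.13-y)*2000))
    a=np.radians(-5.1); ux=np.array([np.cos(a),np.sin(a)]); uy=np.array([-ux[1],ux[0]]); C=np.array([.5502,-.1987])
    L=.045; pts=[C+L*ux*q+.055*uy*np.sign(k) for q,k in((1,1),(-1,1),(-1,-1),(1,-1))]
    th=np.linspace(0,np.pi,30); R0=[C+ux*(.045+.055*np.sin(t))+uy*.055*np.cos(t) for t in th]+[C-ux*(.045+.055*np.sin(t))-uy*.055*np.cos(t) for t in th]
    cv2.polylines(w,[np.array([M(*v)[::-1] for v in R0])],True,(255,0,0),1); o.append(cv2.resize(w,(400,400),interpolation=cv2.INTER_AREA))
cv2.imwrite(f'pics/m{n}.png',np.hstack(o)[:,:,::-1])
plan([(.5502,-.1987,.0864,84.9)])
E
python3 m.py 8
```

```text
[ 0.5526 -0.1945  0.1203] 85.21199692676757 [ 0.0418  0.9991 -0.0002  0.0007] 78.29450011253357 [-0.0175 -0.0972 -3.673 ]
top (array([ 0.6296, -0.1697]), np.float32(61.348137), np.float32(35.10129), np.float32(-18.434958))
scene (array([ 0.554 , -0.1966]), np.float32(205.31592), np.float32(115.43596), np.float32(-4.6582475))
to (0.5502, -0.1987, 0.0864, 84.9) xyz [ 0.05 -0.11  0.85] r [-0.    0.01  0.06] dist rows 0.8 rot rows 0.0
```

View pics/m8.png

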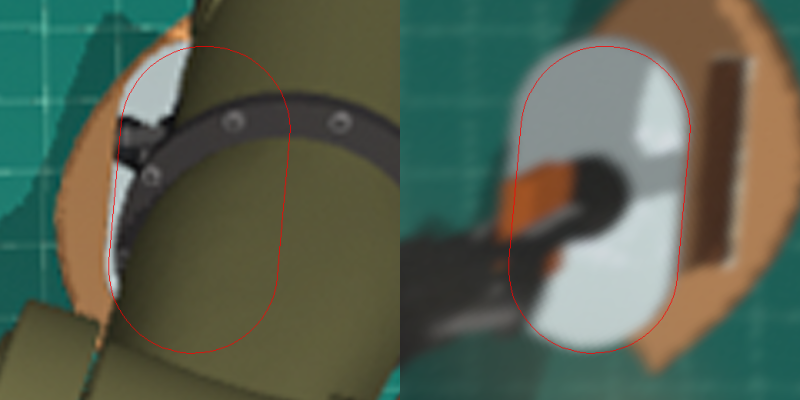

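The scene view (right) shows the mirror over the red target outline at (600,195), about 4 mm off in +y as the TCP reading also says. Descend with the correction.

Call:
{"fn": "carry_out", "kwargs": {
  "series": [
    {"hand":0,"x":0.02,"y":-0.04,"z":0.05,"rx":0,"ry":0,"rz":0.02},
    {"hand":0,"x":0.05,"y":-0.08,"z":0.2,"rx":0,"ry":0,"rz":0.06},
    {"hand":0,"x":0.06,"y":-0.11,"z":0.4,"rx":0,"ry":0,"rz":0.06},
    {"hand":0,"x":0.06,"y":-0.11,"z":0.6,"rx":0,"ry":0,"rz":0.06},
    {"hand":0,"x":0.06,"y":-0.11,"z":0.7,"rx":0,"ry":0,"rz":0.06},
    {"hand":0,"x":0.06,"y":-0.11,"z":0.75,"rx":0,"ry":0,"rz":0.06},
    {"hand":0,"x":0.06,"y":-0.11,"z":0.75,"rx":0,"ry":0,"rz":0.06},
    {"hand":0,"x":0.06,"y":-0.11,"z":0.75,"rx":0,"ry":0,"rz":0.06}
  ]
}}

```text
clock: 16.78
tcp_pos: [0.5495, -0.1985, 0.0893]
eef_rot: [0.044, 0.999, 0.0, -0.0]
wrist_force: [-0.3, 0.6, -3.1]
width: 0.0168
gripper_force: 78.3
```

Call:
{"fn": "carry_out", "kwargs": {
  "series": [
    {"hand":0,"x":0,"y":0,"z":0,"rx":0,"ry":0,"rz":0},
    {"hand":0,"x":0,"y":0,"z":0,"rx":0,"ry":0,"rz":0},
    {"hand":0,"x":0,"y":0,"z":0,"rx":0,"ry":0,"rz":0},
    {"hand":0,"x":0,"y":0,"z":0,"rx":0,"ry":0,"rz":0}
  ]
}}

```text
clock: 17.12
tcp_pos: [0.5495, -0.1986, 0.0897]
eef_rot: [0.044, 0.999, -0.0, 0.0]
wrist_force: [0.6, -0.8, -3.7]
width: 0.0164
gripper_force: 78.3
```

```bash
python3 m.py 9
python3 - <<'E'
from h import *
P=[arm.state()['tcp_pos']]
for c in ['scene']*3: arm.get_image(c); P.append(arm.state()['tcp_pos'])
print(np.round(P,4))
E
```

```text
[ 0.5495 -0.1986  0.0897] 84.907821274158 [ 0.0444  0.999  -0.0001  0.0002] 78.29314112663269 [ 0.6039 -0.7909 -3.6748]
top (array([ 0.625 , -0.1738]), np.float32(60.557568), np.float32(35.89183), np.float32(-18.434958))
scene (array([ 0.5497, -0.1997]), np.float32(207.29422), np.float32(116.484055), np.float32(-4.8207684))
to (0.5502, -0.1987, 0.0864, 84.9) xyz [-0.02 -0.    0.08] r [-0.  0.  0.] dist rows 0.1 rot rows 0.0
[[ 0.5495 -0.1986  0.0897]
 [ 0.5495 -0.1985  0.0896]
 [ 0.5494 -0.1985  0.0896]
 [ 0.5494 -0.1986  0.0895]]
```

View pics/m9.png

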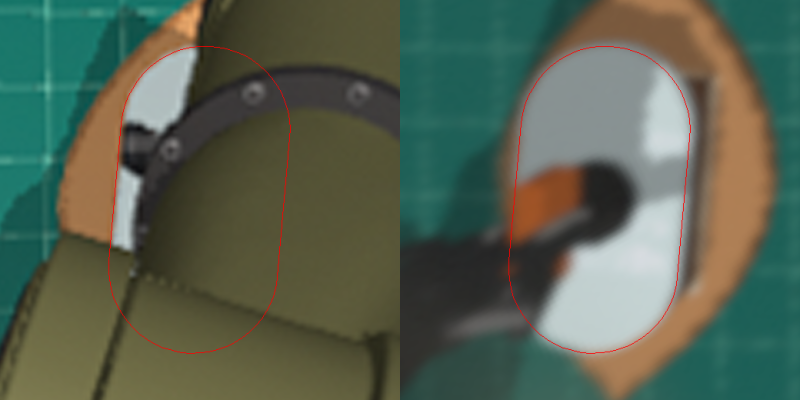

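In both views the mirror sits on the target outline, centred at (600,200) in the right panel, with its underside 13 mm above the battens. Lower the last 3 mm.

Call:
{"fn": "carry_out", "kwargs": {
  "series": [
    {"hand":0,"x":-0.01,"y":0,"z":0.03,"rx":0,"ry":0,"rz":0},
    {"hand":0,"x":-0.01,"y":0,"z":0.06,"rx":0,"ry":0,"rz":0},
    {"hand":0,"x":-0.01,"y":0,"z":0.08,"rx":0,"ry":0,"rz":0},
    {"hand":0,"x":-0.01,"y":0,"z":0.08,"rx":0,"ry":0,"rz":0},
    {"hand":0,"x":-0.01,"y":0,"z":0.08,"rx":0,"ry":0,"rz":0},
    {"hand":0,"x":-0.01,"y":0,"z":0.08,"rx":0,"ry":0,"rz":0},
    {"hand":0,"x":-0.01,"y":0,"z":0.08,"rx":0,"ry":0,"rz":0}
  ]
}}

```text
clock: 17.95
tcp_pos: [0.5498, -0.1986, 0.0863]
eef_rot: [0.044, 0.999, -0.0, 0.0]
wrist_force: [-0.7, 0.9, -4.1]
width: 0.0171
gripper_force: 78.3
```

```bash
python3 m.py 10
python3 - <<'E'
from h import *
s=arm.state(); p=s['tcp_pos']; im,d=save('scene','s11')
M,uv=cloud('scene',d,np.ones(d.shape,bool)); k=(np.hypot(*(M[:,:2]-p[:2]).T)<.1)&(abs(M[:,2]-.035)<.012)&(im[uv[:,1],uv[:,0]].min(1)>100); Q=M[k]
A=np.c_[Q[:,:2]-p[:2],np.ones(len(Q))]; co=np.linalg.lstsq(A,Q[:,2],rcond=None)[0]; print(len(Q),np.degrees(co[:2]),co[2])
ok=abs(p[2]-.0564-.030)<.002 and abs(p[0]-.5498)<.003 and abs(p[1]+.1987)<.003 and s['gripper_force']>60 and abs(co[2]-.035)<.004
print(ok)
if ok: print(arm.hand_in())
E
```

```text
[ 0.5498 -0.1986  0.0863] 84.90495527117683 [ 0.0444  0.999  -0.      0.    ] 78.29227209091187 [-0.7007  0.9168 -4.0669]
top (array([ 0.6255, -0.1739]), np.float32(60.687828), np.float32(35.818325), np.float32(-18.00418))
scene (array([ 0.5499, -0.2032]), np.float32(206.39497), np.float32(118.98116), np.float32(0.80692774))
to (0.5502, -0.1987, 0.0864, 84.9) xyz [-0.01 -0.   -0.  ] r [-0.  0.  0.] dist rows 0.0 rot rows 0.0
1221 [-0.12103458  0.17766894] 0.035022558418848646
True
the job is handed in; nothing more can be done
None
```

The job is handed in at about 18 s: the batten is laid flat and released in its outlined place, and the mirror is still held level, centred and lined up about 10 mm above the battens.

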